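# Lock an instrument cassette into the sterilising carrier

### The job

The upper cassette stands half in the carrier with its lid open: shut the lid, then push the cassette fully home against the back stop (it jams if pushed off its centre line). Then lock it in with the loose locking rod: thread the rod from the right through both side plates, in front of the cassette, until its handle is up against the right plate, and leave it there. Do not disturb the other things on the worktop.

Things in the scene. Friction and masses are not known exactly. Their poses are not given: they have to be found in the camera images.
- rack: Two-tier stainless cassette carrier, fixed, 167 deep (x), 193 wide over its side plates (y), 82 high. Origin on the worktop, mid-width, straight below the rod line; x points into the carrier away from its mouth, y to its left, z up. Sizes below are mm in this frame. Side plates 4 thick, inner faces y = +-92.5, from x = -16 (small flared wings) to 92.
- hole_right (a point): centre of the upper rod hole on the right side plate's outer face (x 0, y -96.5, z 57); the holes are 17.5 dia and in line
- hole_left (a point): centre of the upper rod hole on the left side plate's outer face (x 0, y +96.5, z 57)
- bay_home (a point): where point cassette_face lies when the cassette is fully home (x 9, y 0, z 58)
- ledge_front (a point): middle of the front edge of the upper floor (x -75, y 0, z 44): the floor, top at z 44, runs out in front of the side plates as a loading ledge
- top_lip (a point): middle of the front lip of the carrier's top frame (x 32, z 80). The frame covers x 32 to 91, underside z 76: an open lid cannot be shut once the cassette is under it
- back_stop (a point): middle of the upper tier's back stop, face towards the mouth (x 80, z 54), 20 high
- lower_handle (a point): handle of the rod of the lower tier, which is already loaded and locked in the same way (all fixed, leave it): it sticks out 62 beyond the right plate, z 17 to 27
- cassette: The upper cassette: steel box with hinged lid, instruments clipped inside, loose, 71 deep, 181 wide, 28 high shut, about 0.5 kg. On the upper floor, 2 mm play each side, hinge side to the mouth. Origin: centre of its underside; its x points out of the mouth (the carrier's x reversed), z up. At the start 25 to 35 mm of it is between the side plates; it has 60 to 72 mm to go
- cassette_face (a point): centre of the cassette's near (hinge-side) face, 14 mm above its underside: push here. Steel on steel, friction about 0.6: pushed some 25 mm or more off the middle of its width it cocks and jams; at the middle it slides with 3 to 5 N
- lid_hinge (a point): middle of the lid's hinge line: on the near top edge of the cassette, 27.5 mm above its underside
- lid_edge (a point): middle of the lid's free edge, 70 mm from the hinge; the lid is a 2 mm plate as wide as the cassette
- cassette_lid (a joint): lid angle, rad: 0 shut, pi/2 upright, more leans back towards the robot (stop at 1.92). A stiff hinge (0.075 N m) that stays where it is put; it must be pressed down until shut
- rod: The loose locking rod: steel shaft 9 dia with flat handle, lying on the worktop right of the carrier, about 0.14 kg, 277 long. Origin under the shoulder where handle and shaft meet; y points along the shaft to the tip, z up. Shaft y 0 to 215 mm (last 8 tapered), handle y 0 to -62 mm, 24 wide, 10 thick, lying flat; axis of both 5 mm above the underside. The shoulder does not pass the holes
- rod_tip (a point): tip of the rod, on its axis, 215 mm from the shoulder
- rod_handle (a point): middle of the rod's handle, on its axis, 27 mm behind the shoulder: the place to grip, across the 24 mm
- timer: bystander: white minute timer 52x68x66 mm, loose, origin under its middle
- swab_jar: bystander: lidded jar 68 dia x 75 mm, loose, origin under its middle
- bur_jar: bystander: lidded jar 58 dia x 57 mm, loose, origin under its middle
- nail_brush: bystander: brush 30x86x22 mm, loose, origin under its middle

How it is judged:
On the way, in this order (a step that is already met when the one before it is completed fails the run):
1. the lid is shut while the cassette still stands on the loading ledge (value of joint cassette_lid below 0.08 rad and x of cassette in the frame of rack below 0.03 m), for 0.2 s.
2. the cassette is home against the back stop, lid shut (value of joint cassette_lid below 0.08 rad and x of cassette in the frame of rack above 0.041 m), for 0.2 s.
3. the rod is through both side plates (y of rod_tip in the frame of rack above 0.1 m and x of rod_tip in the frame of rack between -0.008 and 0.008 m and angle between the y axis of rod and the y axis of rack, either way round below 0.08 rad), for 0.1 s.
At the end, for the whole second after the job is handed in: Lid shut (under 0.08 rad), cassette square in the upper tier and within 5 mm of its home against the back stop, rod through both upper holes of the side plates with its shoulder within 9 mm of the right plate's outer face, everything released and at rest (all of step 2 and angle between the x axis of cassette and the x axis of rack, either way round below 0.06 rad and z of cassette in the frame of rack below 0.049 m and y of rod in the frame of rack between -0.106 and -0.09 m and x of rod_tip in the frame of rack between -0.008 and 0.008 m and z of rod_tip in the frame of rack between 0.048 and 0.066 m and angle between the y axis of rod and the y axis of rack, either way round below 0.08 rad and linear speed of each of rod, cassette below 0.02 m/s); the robot touches nothing.
It fails at once if a bystander (timer, swab jar, bur jar, nail brush) is moved by more than 25 mm (distance of any of timer, swab_jar, bur_jar, nail_brush from where it was at the start of the episode above 0.025 m).
It also fails if it takes over 72 s, if anything falls off the work surface, if the arm or the gripper's body presses on something with over 40 N, if the wrist force passes 120 N, or if a joint passes its speed limit or range.

### The arm

A 6-joint arm with a two-finger parallel gripper is mounted at the origin on a cart in front of the work surface, level with it; the furniture and walls round the work are solid. World frame = base frame: x ahead of the robot, y to its left, z up, the work surface at z = 0. Lengths are in m, angles in rad, forces in N, time in s.
With the tool pointing down it reaches from about 0.35 to 0.875 m from the base axis. Payload 15.5 kg.
Tool frame: the origin (TCP) lies between the finger pads; the fingertips stand 22 mm ahead of it and the grasp point (between the pads) lies 3 mm ahead of it; z points along the fingers, y is the line along which they close (so a half turn about z gives the same grasp; the last joint's range is limited). The gripper opens to 85 mm and grips with 20 to 120 N. Pads are 22 mm wide; open, the fingers measure 114 mm over their backs; the gripper's body (76 mm by 85 mm) begins 54 mm behind the grasp point. The pads swing forward as they close: fully open they stand 13 mm farther back than shut.
Start: joints at [1.196, 0.494, 1.345, -0, 1.302, -0.096], TCP at [0.172, 0.601, 0.218] pointing down, gripper open.
Joint ranges: [-2.91, 2.91], [-0.82, 2.16], [0.22, 2.67], [-1.22, 4.37], [0.12, 2.79], [-3.08, 3.08]. Speed limits (rad/s): [1.89, 1.89, 2.57, 3.01, 3.01, 3.01].

### API

Orientations are given as a unit quaternion [w, x, y, z].
In Python, from cell import * gives the robot as it stands.
- The arm moves only by the tool servo_tool, never from a script. Its argument "steps" is a list that holds one entry, the list of rows, each a list of 7 numbers: the shift along the tool's x, y, z in cm, then the turn, a rotation vector about the tool's x, y, z in rad, then the opening, from 0 (shut) to 1 (fully open). A call has exactly 8 rows; each row shifts and turns the commanded pose from where the row before left it, along the tool's axes as they then stand; what a row does not reach is not made up. A row lasts 1/8 s, in which the tool goes at most 62.5 mm and 10.7 degrees, less where a joint would pass 70% of its speed; a pose out of reach is approached as far as the arm can. A call is refused whole if a number of a shift passes 6.25 or a number of a turn 0.188, either way. A call with a gripper value outside its range is refused whole. The fingers move at their own pace and stop on an object; the grip force is fixed at half the most. Time passes only in rows, so rows that do not move let the fingers close, or fill a call up. It gives the time, the measured TCP pose, the force, the opening and the grip force at its end, in the units of the state.
- observe(): the state, without advancing time (a new reading comes with each control period).
- read_camera(name): name is "scene" or "side" or "wrist"; returns a dict with "color" (480x640x3 uint8, red, green, blue), "K" (3x3 intrinsics, pixels), "xyz" and "rotation" of the camera in the world; the wrist camera has in their place "mount" (4x4, takes a point from camera to tool coordinates, whose origin is the TCP and whose axes are the flange's). Camera axes: x right, y up, looking along -z (the intrinsics and any distortion apply to the point x, -y, -z); pixel columns grow to the right and rows downward; lengths in m; the calibration is good to about 2 mm. A picture is of the moment at which its call begins: read the wrist's pose just before it. There is no depth.
- sign_off(): hands the job in; it is judged then, once.
Trained networks look in a picture, given as the dict that the camera call returned (one of the last four; its "shot" number tells which), for a name from the list of things; names that differ only in an ending like _2 or _b are one class to them, and where a whole thing is asked for, a point or a joint stands for the part that bears it (a point fixed in the world has none). Each returns a list of dicts, best first, with "score" (0 to 1); they miss things now and then, are a little off and sometimes report something else, mostly with a low value. They report only what shows in the picture. A call takes as long as a camera call.
- outline_of(picture, target): "mask" (480x640 bool, what is visible of it) and "rect" ([left, top, width, height] in pixels, round what is visible of it).
- place_of(picture, target): "xy" ([column, row] in pixels: a listed point, or the origin of a listed thing).
The state is a dict: "clock": time; "joint_positions": joint angles; "dq": joint speeds; "tau": joint torques, N m; "position": TCP position; "tool_rot": TCP orientation; "force": force on the tool from outside, world axes, zero at the start; "torque": the same for the moment, N m; "opening": finger opening in m; "grip_force": force on a finger pad.
Only numpy, scipy, OpenCV 4.12 (cv2) and the standard library are available. Lean on these libraries where they do the work, as an engineer would, in place of code of your own. Each camera call takes 0.05 s, during which the arm holds its last target. There are 200 camera calls.

## Working session

There is one attempt and no reset: what is moved stays moved. The work goes in short steps, Python scripts to look and compute and a tool call to move; the robot and the scene stay as the last step left them, time stands still between calls to the robot, and variables do not carry over. Pictures are saved under pics/ and viewed, at most 10 in all, crops included, and the job is handed in when it is done.

Besides the shell and the picture viewer there is one more tool, called as name(argument=value, ...) on one line, values as JSON. servo_tool: Moves the arm, as the interface text tells. Its arguments: {"type":"object","properties":{"steps":{"type":"array"}},"required":["steps"]}

```bash
mkdir -p pics; ls; cat > h.py <<'E'
from cell import *
import numpy as np, cv2
from scipy.spatial.transform import Rotation as R
def q2R(q): return R.from_quat([q[1],q[2],q[3],q[0]]).as_matrix()
def snap(name):
    s=observe(); p=read_camera(name)
    if name=='wrist':
        T=np.eye(4);T[:3,:3]=q2R(s['tool_rot']);T[:3,3]=s['position']
        M=T@np.array(p['mount']); p['C']=M[:3,3];p['Rm']=M[:3,:3]
    else:
        p['C']=np.array(p['xyz']); r=np.array(p['rotation']); p['Rm']=r if r.shape==(3,3) else q2R(r)
    return p
def ray(p,xy):
    d=p.get('distortion',p.get('dist',None))
    u=cv2.undistortPoints(np.array([[xy]],float),np.array(p['K'],float),None if d is None else np.array(d,float))[0,0]
    v=p['Rm']@np.array([u[0],-u[1],-1]); return p['C'],v/np.linalg.norm(v)
def tri(rs):
    A=np.zeros((3,3));b=np.zeros(3)
    for c,v in rs: P=np.eye(3)-np.outer(v,v);A+=P;b+=P@c
    x=np.linalg.solve(A,b); return x,max(np.linalg.norm((np.eye(3)-np.outer(v,v))@(x-c)) for c,v in rs)
def onz(r,z): c,v=r; return c+v*(z-c[2])/v[2]
def proj(p,X):
    c=p['Rm'].T@(np.asarray(X,float)-p['C']); K=np.array(p['K']); return K[0,0]*c[0]/-c[2]+K[0,2], K[1,1]*-c[1]/-c[2]+K[1,2]
E
cat > a.py <<'E'
from h import *
ps={n:snap(n) for n in ['scene','side']}
for n,p in ps.items():
    print(n,[k for k in p],p['C'].round(3),np.array(p['K'])[0,0]); cv2.imwrite(f'pics/{n}0.png',p['color'][:,:,::-1])
for t in ['rack','hole_right','hole_left','bay_home','ledge_front','top_lip','back_stop','lower_handle','cassette','cassette_face','lid_hinge','lid_edge','rod','rod_tip','rod_handle','timer','swab_jar','bur_jar','nail_brush']:
    rs=[];o=[]
    for n,p in ps.items():
        r=place_of(p,t)
        if r: rs.append(ray(p,r[0]['xy'])); o.append((n,np.round(r[0]['xy']).tolist(),round(r[0]['score'],2)))
    print(t,o,*( [x.round(4) if hasattr(x,'round') else x for x in tri(rs)] if len(rs)==2 else [onz(rs[0],0).round(3)] if rs else []))
print(observe())
E
python3 a.py
```

```text
pics
scene ['color', 'K', 'xyz', 'rotation', 'shot', 'C', 'Rm'] [-0.977 -0.983  0.948] 624.6699439663096
side ['color', 'K', 'xyz', 'rotation', 'shot', 'C', 'Rm'] [-0.286  0.117  1.555] 617.6763490778184
rack [('scene', [255.0, 231.0], 0.74), ('side', [263.0, 278.0], 0.67)] [0.5221 0.1276 0.044 ] 0.0062
hole_right [('scene', [291.0, 233.0], 0.79), ('side', [302.0, 266.0], 0.71)] [0.5415 0.0106 0.0506] 0.003
hole_left [('scene', [244.0, 216.0], 0.83), ('side', [230.0, 267.0], 0.9)] [0.5675 0.2099 0.0598] 0.003
bay_home [('scene', [269.0, 221.0], 0.82), ('side', [266.0, 262.0], 0.81)] [0.5648 0.1077 0.0633] 0.0012
ledge_front [('scene', [250.0, 236.0], 0.58), ('side', [267.0, 292.0], 0.8)] [0.4806 0.1215 0.0432] 0.0022
top_lip [('scene', [273.0, 214.0], 0.92), ('side', [268.0, 251.0], 0.7)] [0.5825 0.0988 0.0867] 0.0006
back_stop [('scene', [282.0, 218.0], 0.74), ('side', [269.0, 242.0], 0.93)] [0.628  0.0928 0.0558] 0.0033
lower_handle [('scene', [293.0, 247.0], 0.64), ('side', [311.0, 272.0], 0.73)] [ 0.5317 -0.0087  0.0142] 0.003
cassette [('scene', [261.0, 230.0], 0.67), ('side', [
[... 1093 characters left out ...]
0, 'joint_positions': array([ 1.19651558e+00,  4.93631458e-01,  1.34549227e+00, -2.02472651e-05,
        1.30250752e+00, -9.55158332e-02]), 'dq': array([-1.24073977e-03, -6.35046520e-04, -1.52117507e-03,  6.13458454e-05,
       -1.67180233e-03, -3.49843951e-04]), 'tau': array([-1.90080347e-03, -8.82007027e+01, -3.84265101e+01, -2.97032493e-04,
        9.81164085e-04, -1.23104479e-05]), 'position': array([0.17199366, 0.60086971, 0.21756002]), 'tool_rot': array([ 5.00231495e-06,  1.38928929e-01,  9.90302354e-01, -2.10380252e-05]), 'force': array([ 0.62722434, -0.13735641, -0.38104113]), 'torque': array([ 0.00624653, -0.00891861,  0.00850035]), 'grip_force': 0.0, 'opening': 0.08521601365851723}
```

View images.

View pics/scene0.png

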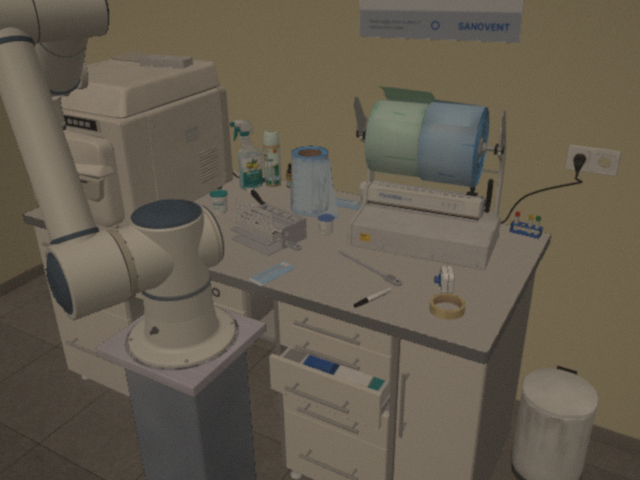

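View pics/side0.png

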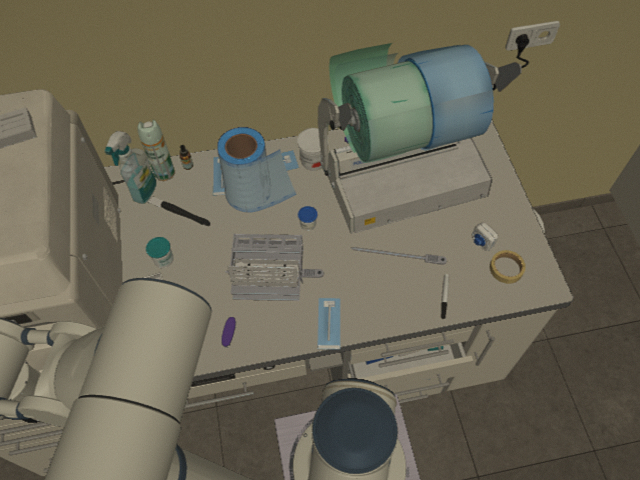

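The scene picture shows the carrier with the lid upright near (260,228) and the rod from (339,252) to (398,282). The side picture shows the carrier at (267,268), the rod lying from tip (352,249) to handle (440,259), and the timer at (485,235), clear of the rod. The network positions agree with this. Next I move the wrist camera over the carrier.

servo_tool(steps=[[[-4.2,-4.2,-1,0,0,-0.01,0],[-4.2,-4.2,-1,0,0,-0.01,0],[-4.2,-4.2,-1,0,0,-0.01,0],[-4.2,-4.2,-1,0,0,-0.01,0],[-4.2,-4.2,-1,0,0,-0.01,0],[-4.2,-4.2,-1,0,0,-0.01,0],[-4.2,-4.2,-1,0,0,-0.01,0],[-4.2,-4.2,-1,0,0,-0.01,0]]])

```text
clock: 3.0
position: [0.4177, 0.1921, 0.2982]
tool_rot: [0.0, 0.099, 0.995, 0.0]
force: [2.1, 0.8, -0.0]
opening: -0.0001
grip_force: 0.0
```

```bash
cat > b.py <<'E'
import sys
from h import *
tag=sys.argv[1]; names=sys.argv[2].split(',')
s=observe(); print(round(s['clock'],2),s['position'].round(4),R.from_matrix(q2R(s['tool_rot'])).as_matrix().round(3).tolist(),s['force'].round(1))
p=snap('wrist'); print(np.round(p['mount'],3).tolist(),p['K'][0][0],p['C'].round(3))
im=p['color'][:,:,::-1].copy()
out=[]
for t in names:
    r=place_of(p,t)
    if r:
        c,v=ray(p,r[0]['xy']); out.append((t,c.tolist(),v.tolist()))
        print(t,np.round(r[0]['xy'],1),round(r[0]['score'],2))
        cv2.circle(im,tuple(int(a) for a in r[0]['xy']),3,(0,0,255),1)
import json; json.dump(out,open(tag+'.json','w')); cv2.imwrite(f'pics/{tag}.png',im)
E
python3 b.py w1 hole_right,hole_left,bay_home,ledge_front,top_lip,back_stop,lid_hinge,lid_edge,cassette_face,cassette,rack
```

```text
3.0 [0.4177 0.1921 0.2982] [[-0.98, 0.197, 0.001], [0.197, 0.98, 0.0], [-0.001, 0.0, -1.0]] [ 2.1  0.8 -0. ]
[[-0.0, 0.961, 0.276, 0.07], [1.0, 0.0, 0.0, 0.0], [0.0, 0.276, -0.961, -0.155], [0.0, 0.0, 0.0, 1.0]] 402.89860120940807 [0.349 0.206 0.454]
bay_home [265.4 334.1] 0.92
ledge_front [268.5 262.6] 0.66
top_lip [513.2 349.5] 0.57
lid_hinge [266.6 290.7] 0.72
lid_edge [251.6 324.8] 0.95
cassette_face [268.4 281.9] 0.91
cassette [266.8 308.7] 0.64
```

View pics/w1.png

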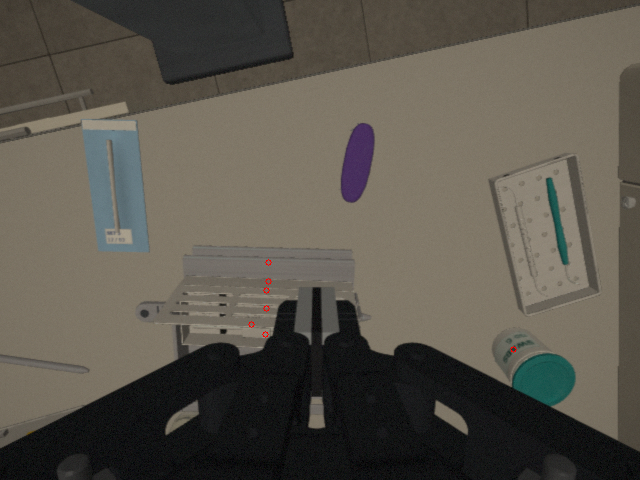

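The rack is half hidden behind the gripper; the cassette band shows around (268,262–335) and the nail brush and swab jar lie clear to the side. I'll move forward so that it shows above the fingers.

servo_tool(steps=[[[-1.7,0,0,0,0,0,0],[-1.7,0,0,0,0,0,0],[-1.7,0,0,0,0,0,0],[-1.7,0,0,0,0,0,0],[-1.7,0,0,0,0,0,0],[-1.7,0,0,0,0,0,0],[-1.7,0,0,0,0,0,0],[0,0,0,0,0,0,0]]])

```text
clock: 4.6
position: [0.5346, 0.17, 0.2973]
tool_rot: [-0.0, 0.1, 0.995, -0.0]
force: [-0.2, -0.8, -0.0]
opening: -0.0002
grip_force: 0.0
```

```bash
python3 b.py w2 hole_right,hole_left,bay_home,ledge_front,top_lip,back_stop,lid_hinge,lid_edge,cassette_face,cassette,rack,lower_handle
```

```text
4.6 [0.5346 0.17   0.2973] [[-0.98, 0.198, -0.0], [0.198, 0.98, -0.0], [0.0, -0.0, -1.0]] [-0.2 -0.8 -0. ]
[[-0.0, 0.961, 0.276, 0.07], [1.0, 0.0, 0.0, 0.0], [0.0, 0.276, -0.961, -0.155], [0.0, 0.0, 0.0, 1.0]] 402.89860120940807 [0.466 0.184 0.453]
hole_right [166.3 219. ] 0.56
hole_left [357.5 228.8] 0.78
bay_home [260.9 231.4] 0.82
ledge_front [264.6 144. ] 0.66
top_lip [259.7 260.5] 0.93
back_stop [265.  296.1] 0.59
lid_hinge [258.3 174.7] 0.82
lid_edge [243.  189.9] 0.94
cassette_face [261.7 166.8] 0.62
cassette [260.4 203.9] 0.76
lower_handle [155.7 213.5] 0.86
```

servo_tool(steps=[[[0,-2.0,0,0,0,0,0],[0,-2.0,0,0,0,0,0],[0,-2.0,0,0,0,0,0],[0,-2.0,0,0,0,0,0],[0,-2.0,0,0,0,0,0],[0,-2.0,0,0,0,0,0],[0,0,0,0,0,0,0],[0,0,0,0,0,0,0]]])

```text
clock: 6.25
position: [0.5099, 0.0526, 0.2976]
tool_rot: [0.0, 0.099, 0.995, 0.0]
force: [-0.2, 0.1, -0.1]
opening: 0.0005
grip_force: 0.0
```

```bash
python3 b.py w3 hole_right,hole_left,bay_home,ledge_front,top_lip,back_stop,lid_hinge,lid_edge,cassette_face,cassette,rack,lower_handle,rod,rod_tip,rod_handle
cat > t.py <<'E'
import sys,json
from h import *
d={}
for t in sys.argv[1:]:
    for n,c,v in json.load(open(t+'.json')): d.setdefault(n,[]).append((np.array(c),np.array(v)))
for n,r in d.items():
    if len(r)>1: x,e=tri(r); print(n,len(r),x.round(4),round(e,4))
E
python3 t.py w2 w3; python3 t.py w1 w2 w3
```

```text
6.25 [0.5099 0.0526 0.2976] [[-0.98, 0.198, 0.0], [0.198, 0.98, 0.0], [-0.0, 0.0, -1.0]] [-0.2  0.1 -0.1]
[[-0.0, 0.961, 0.276, 0.07], [1.0, 0.0, 0.0, 0.0], [0.0, 0.276, -0.961, -0.155], [0.0, 0.0, 0.0, 1.0]] 402.89860120940807 [0.441 0.067 0.453]
hole_right [283.3 221.9] 0.73
hole_left [475.4 227.5] 0.91
bay_home [378.6 233.8] 0.55
ledge_front [386.6 150.3] 0.81
top_lip [379.3 264.3] 0.69
back_stop [374.7 297.6] 0.79
lid_hinge [387.4 176. ] 0.78
lid_edge [475.3 230.6] 0.66
cassette_face [386.3 170.3] 0.75
cassette [377.4 208.1] 0.75
rack [383.  262.9] 0.7
lower_handle [263.1 215.2] 0.9
rod_tip [475.4 231.4] 0.68
rod_handle [283.6 218.8] 0.68
hole_right 2 [0.5302 0.0146 0.0511] 0.0011
hole_left 2 [0.5754 0.2049 0.0572] 0.0011
bay_home 2 [0.5605 0.1077 0.0573] 0.0008
ledge_front 2 [0.4788 0.1301 0.049 ] 0.0026
top_lip 2 [0.5868 0.1021 0.072 ] 0.0015
back_stop 2 [0.6344 0.0932 0.0478] 0.0005
lid_hinge 2 [0.5016 0.1223 0.0775] 0.0002
lid_edge 2 [0.4996 0.1386 0.2553] 0.0099
cassette_face 2 [0.4974 0.1245 0.0624] 0.0012
cassette 2 [0.5353 0.112  0.0478] 0.0017
lower_handle 2 [ 0.5273 -0.0109  0.0132] 0.0005
bay_home 3 [0.5607 0.1073 0.0544] 0.0016
ledge_front 3 [0.4786 0.1297 0.0531] 0.0029
top_lip 3 [0.4457 0.1597 0.3975] 0.0901
lid_hinge 3 [0.5022 0.1228 0.0724] 0.0013
lid_edge 3 [0.4948 0.139  0.2175] 0.0268
cassette_face 3 [0.4976 0.1248 0.0599] 0.0013
cassette 3 [0.536  0.112  0.0423] 0.0022
hole_right 2 [0.5302 0.0146 0.0511] 0.0011
hole_left 2 [0.5754 0.2049 0.0572] 0.0011
back_stop 2 [0.6344 0.0932 0.0478] 0.0005
lower_handle 2 [ 0.5273 -0.0109  0.0132] 0.0005
```

```bash
cat > fit.py <<'E'
import sys,json
from h import *
from scipy.optimize import least_squares
M={'hole_right':(0,-.0965,.057),'hole_left':(0,.0965,.057),'bay_home':(.009,0,.058),'ledge_front':(-.075,0,.044),'top_lip':(.032,0,.08),'back_stop':(.08,0,.054)}
obs=[]
for t in ['w2','w3']:
    for n,c,v in json.load(open(t+'.json')):
        obs.append((t,n,np.array(c),np.array(v)))
def T(q,m): 
    c,s=np.cos(q[2]),np.sin(q[2]); return np.array([q[0]+c*m[0]-s*m[1],q[1]+s*m[0]+c*m[1],m[2]+(q[3] if len(q)>3 else 0)])
ro=[o for o in obs if o[1] in M]
def res(q): return np.concatenate([(np.eye(3)-np.outer(v,v))@(T(q,M[n])-c) for t,n,c,v in ro])
for q0 in ([.55,.11,-.2],[.55,.11,-.2,0]):
    f=least_squares(res,q0,loss='soft_l1',f_scale=.003); q=f.x
    print('rack',q.round(4)); 
    if len(q0)==3: Q=q
for (t,n,*_),e in zip(ro,res(Q).reshape(-1,3)): print(t,n,np.round(e*1000,1))
# cassette in rack frame
Ci={'lid_hinge':.0715,'cassette_face':.058,'cassette':.044}
for t,n,c,v in obs:
    if n in Ci:
        X=onz((c,v),Ci[n])-[Q[0],Q[1],0]; cs,sn=np.cos(Q[2]),np.sin(Q[2]); print(t,n,((cs*X[0]+sn*X[1])*1e3).round(1),((-sn*X[0]+cs*X[1])*1e3).round(1))
json.dump(list(Q),open('Q.json','w'))
p=snap('wrist'); im=p['color'][:,:,::-1].copy()
for n,m in M.items():
    u=proj(p,T(Q,m)); cv2.circle(im,(int(u[0]),int(u[1])),3,(0,255,0),1)
for a in [[(-.075,.0925,.044),(-.075,-.0925,.044)],[(.032,.09,.08),(.032,-.09,.08)],[(-.016,-.0965,.082),(.092,-.0965,.082)],[(-.016,.0965,.082),(.092,.0965,.082)]]:
    u=[tuple(int(k) for k in proj(p,T(Q,m))) for m in a]; cv2.line(im,*u,(0,0,255),1)
cv2.imwrite('pics/fit.png',cv2.resize(im[100:340,220:540],(800,600)))
E
python3 fit.py
```

```text
rack [ 0.5525  0.1111 -0.2399]
rack [ 0.5522  0.1111 -0.2399  0.0011]
w2 hole_right [ 1.3 -0.   0.2]
w2 hole_left [-1.   0.1 -0.3]
w2 bay_home [1.7 0.9 0.2]
w2 ledge_front [ 3.2 -1.1  0.2]
w2 top_lip [ 0.7 -0.7  0.4]
w2 back_stop [-1.2 -2.6  0.1]
w3 hole_right [-0.3  2.2 -0.4]
w3 hole_left [ 1.  -0.3  0.2]
w3 bay_home [0.1 1.4 0.2]
w3 ledge_front [-2.1 -1.3 -0.4]
w3 top_lip [-1.6  2.4 -0.4]
w3 back_stop [-1.4 -0.6 -0.7]
w2 lid_hinge -51.5 -2.0
w2 cassette_face -57.5 -0.6
w2 cassette -18.0 -3.7
w3 lid_hinge -51.3 -0.1
w3 cassette_face -55.1 0.8
w3 cassette -14.5 -2.5
```

View pics/fit.png

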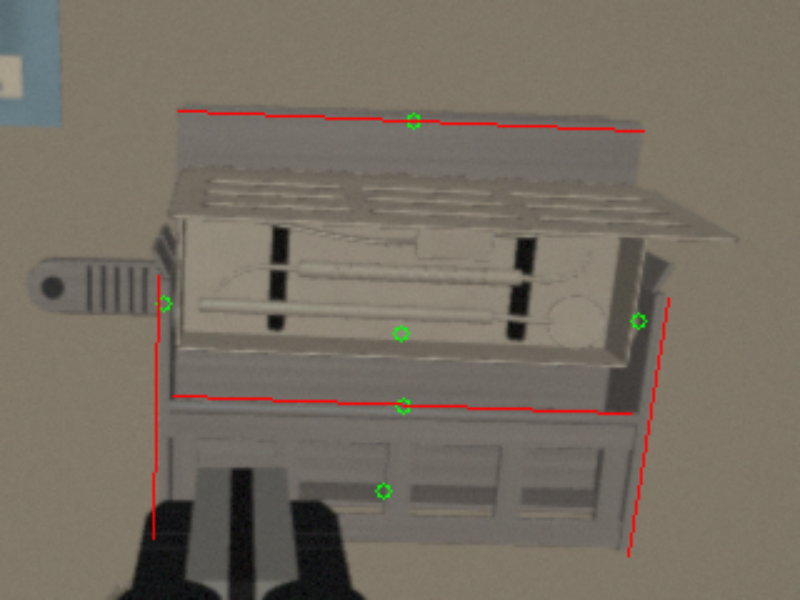

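The overlay matches the carrier: ledge edge, lip and plates fall within about 3 mm (rack at 0.5525, 0.1111, yaw −0.24). The cassette face is at rack x ≈ −55, centred, and the lid stands roughly upright. I'll approach the lid from the front with closed fingers.

servo_tool(steps=[[[0,0,0,0,0,0.04,0],[3.3,2.23,0,0,0,0,0],[3.3,2.23,0,0,0,0,0],[3.3,2.23,0,0,0,0,0],[0,0,3.9,0,0,0,0],[0,0,3.9,0,0,0,0],[0,0,3.9,0,0,0,0],[0,0,3.9,0,0,0,0]]])

```text
clock: 8.1
position: [0.4296, 0.1411, 0.1406]
tool_rot: [0.0, 0.119, 0.993, 0.0]
force: [1.1, 0.4, -0.3]
opening: -0.0001
grip_force: 0.0
```

```bash
cat > r.py <<'E'
import json
from h import *
Q=json.load(open('Q.json')); s=observe(); c,n=np.cos(Q[2]),np.sin(Q[2])
def tor(X): d=np.array(X)-[Q[0],Q[1],0]; return np.array([c*d[0]+n*d[1],-n*d[0]+c*d[1],d[2]])*1e3
r=q2R(s['tool_rot']); F=s['force']
print('t',round(s['clock'],2),'rack mm',tor(s['position']).round(1),'yawerr',round(np.arctan2(-r[0,1],r[1,1])-Q[2],3),'tilt',r[:2,2].round(3),'F rack',np.round([c*F[0]+n*F[1],-n*F[0]+c*F[1],F[2]],1),'open',round(s['opening'],4),'grip',round(s['grip_force'],1))
E
python3 r.py
```

```text
t 8.1 rack mm [-126.6   -0.   140.6] yawerr 0.001 tilt [0.001 0.   ] F rack [ 1.   0.6 -0.3] open -0.0001 grip 0.0
```

servo_tool(steps=[[[-2.5,0,0,0,0,0,0],[-2.0,0,0,0,0,0,0],[-1.7,0,0,0,0,0,0],[-1.3,0,0.2,0,0,0,0],[-1.2,0,0.3,0,0,0,0],[-1.0,0,0.8,0,0,0,0],[-0.8,0,1.0,0,0,0,0],[-0.4,0,1.1,0,0,0,0]]])

```text
clock: 9.1
position: [0.5356, 0.1152, 0.1066]
tool_rot: [-0.0, 0.119, 0.993, -0.0]
force: [0.0, -0.3, -0.2]
opening: 0.0001
grip_force: 0.0
```

```bash
python3 r.py
```

```text
t 9.1 rack mm [-17.4  -0.  106.6] yawerr 0.001 tilt [-0. -0.] F rack [ 0.1 -0.3 -0.2] open 0.0001 grip 0.0
```

servo_tool(steps=[[[0,0,0.5,0,0,0,0],[0,0,0.4,0,0,0,0],[0,0,0.2,0,0,0,0],[0,0,0.1,0,0,0,0],[0,0,0.1,0,0,0,0],[0,0,0.05,0,0,0,0],[0,0,0,0,0,0,0],[0,0,0,0,0,0,0]]])

```text
clock: 10.1
position: [0.5354, 0.1153, 0.0941]
tool_rot: [0.0, 0.119, 0.993, -0.0]
force: [-0.5, -0.3, 0.1]
opening: -0.0
grip_force: 0.0
```

```bash
python3 r.py
```

```text
t 10.1 rack mm [-17.7   0.   94.1] yawerr 0.001 tilt [ 0. -0.] F rack [-0.4 -0.4  0.1] open -0.0 grip 0.0
```

servo_tool(steps=[[[0,0,0.1,0,0,0,0],[0,0,0,0,0,0,0],[0,0,0.1,0,0,0,0],[0,0,0,0,0,0,0],[0,0,0.1,0,0,0,0],[0,0,0,0,0,0,0],[0,0,0,0,0,0,0],[0,0,0,0,0,0,0]]])

```text
clock: 11.1
position: [0.5354, 0.1153, 0.0911]
tool_rot: [0.0, 0.119, 0.993, 0.0]
force: [0.9, -0.4, 0.0]
opening: -0.0
grip_force: 0.0
```

```bash
python3 r.py; python3 - <<'E'
from h import *
p=snap('side'); cv2.imwrite('pics/s2.png',cv2.resize(p['color'][190:340,180:380,::-1],(800,600),interpolation=cv2.INTER_CUBIC))
E
```

```text
t 11.1 rack mm [-17.7   0.1  91.1] yawerr 0.001 tilt [0. 0.] F rack [ 0.9 -0.2  0. ] open -0.0 grip 0.0
```

View pics/s2.png

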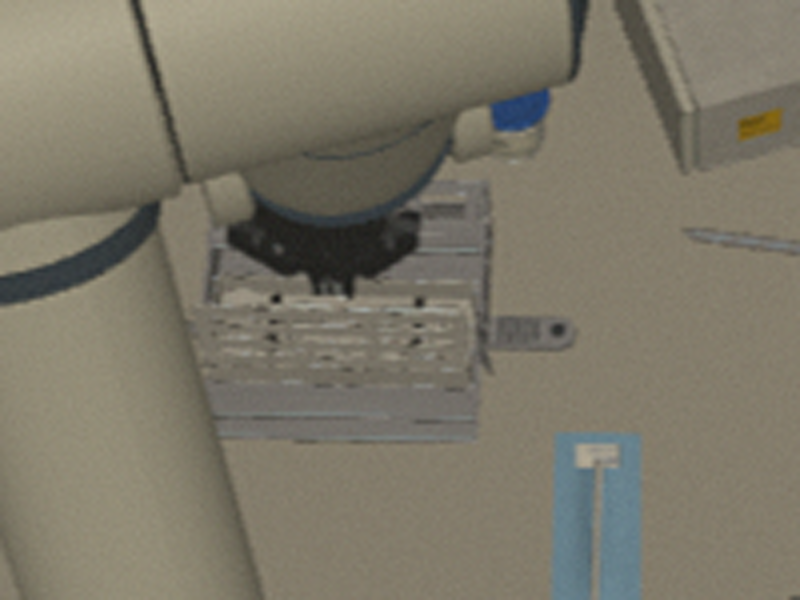

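```bash
python3 - <<'E'
import json
from h import *
Q=json.load(open('Q.json')); c,n=np.cos(Q[2]),np.sin(Q[2])
W=lambda x,y,z:(Q[0]+(c*x-n*y)/1e3,Q[1]+(n*x+c*y)/1e3,z/1e3)
p=snap('side'); w=snap('wrist')
cr=lambda u:(round((u[0]-180)*4),round((u[1]-190)*4))
for th in range(0,111,10):
    t=np.radians(th); print(th,[cr(proj(p,W(-53+70*np.cos(t),y,71.5+70*np.sin(t)))) for y in (-90,0)],np.round(proj(w,W(-53+70*np.cos(t),-90,71.5+70*np.sin(t)))))
print('hinge',cr(proj(p,W(-53,-90,71.5))),'tip',cr(proj(p,W(-17.7,0,69))),'lip',cr(proj(p,W(32,-90,80))),'ledge',cr(proj(p,W(-75,-90,44))))
cv2.imwrite('pics/w4.png',w['color'][:,:,::-1])
for t in ['lid_edge','lid_hinge','cassette_face']: print(t,[(np.round(r['xy']),round(r['score'],2)) for r in place_of(w,t)[:2]])
E
```

```text
0 [(474, 279), (343, 276)] [131. 345.]
10 [(473, 272), (342, 268)] [119. 357.]
20 [(472, 268), (340, 264)] [105. 366.]
30 [(471, 266), (338, 262)] [ 90. 370.]
40 [(470, 268), (336, 264)] [ 72. 370.]
50 [(469, 273), (334, 269)] [ 53. 363.]
60 [(467, 281), (331, 277)] [ 34. 348.]
70 [(466, 291), (329, 287)] [ 15. 325.]
80 [(465, 305), (327, 301)] [ -1. 293.]
90 [(464, 320), (326, 316)] [-14. 254.]
100 [(463, 338), (324, 334)] [-21. 209.]
110 [(462, 356), (323, 352)] [-21. 164.]
hinge (468, 370) tip (340, 322) lip (474, 254) ledge (468, 417)
lid_edge [(array([309., 264.]), 0.64), (array([314., 194.]), 0.21)]
lid_hinge [(array([315., 201.]), 0.64), (array([312., 259.]), 0.17)]
cassette_face [(array([318., 190.]), 0.64)]
```

View pics/w4.png

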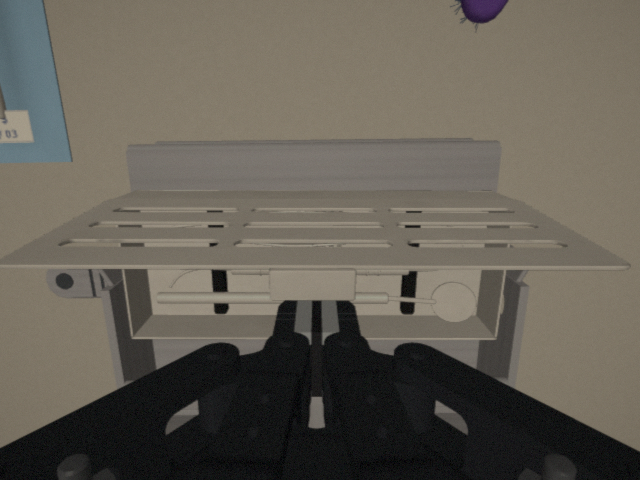

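The wrist picture shows the lid still upright (edge at row 265, hinge at row 195) with the fingers at (316,300) beyond it. So the fast sweep (0.2 m/s) went past the 2 mm plate without turning it. I'll lift out, go back in front and push slowly.

servo_tool(steps=[[[0,0,-3.2,0,0,0,0],[0,0,-3.2,0,0,0,0],[0,0,-3.2,0,0,0,0],[0,0,0,0,0,0,0],[4.5,0,0,0,0,0,0],[4.5,0,0,0,0,0,0],[0,0,2.0,0,0,0,0],[0,0,2.0,0,0,0,0]]])

```text
clock: 12.4
position: [0.4473, 0.1367, 0.1462]
tool_rot: [-0.0, 0.119, 0.993, -0.0]
force: [0.1, 0.3, 0.5]
opening: 0.0001
grip_force: 0.0
```

```bash
python3 r.py
```

```text
t 12.4 rack mm [-1.083e+02 -1.000e-01  1.462e+02] yawerr 0.002 tilt [-0. -0.] F rack [0.  0.3 0.5] open 0.0001 grip 0.0
```

servo_tool(steps=[[[-1.0,0,0,0,0,0,0],[-1.0,0,0,0,0,0,0],[-0.8,0,0,0,0,0,0],[-0.5,0,0,0,0,0,0],[-0.5,0,0,0,0,0,0],[-0.5,0,0,0,0,0,0],[-0.5,0,0,0,0,0,0],[-0.5,0,0,0,0,0,0]]])

```text
clock: 13.4
position: [0.4997, 0.124, 0.1471]
tool_rot: [-0.0, 0.119, 0.993, -0.0]
force: [0.4, 0.7, -0.5]
opening: -0.0005
grip_force: 0.0
```

```bash
python3 r.py; python3 - <<'E'
from h import *
w=snap('wrist'); 
for t in ['lid_edge','lid_hinge','cassette_face']: print(t,[(np.round(r['xy']),round(r['score'],2)) for r in place_of(w,t)[:2]])
cv2.imwrite('pics/w5.png',w['color'][:,:,::-1])
E
```

```text
t 13.4 rack mm [-54.4   0.  147.1] yawerr 0.001 tilt [-0. -0.] F rack [ 0.2  0.8 -0.5] open -0.0005 grip 0.0
lid_edge []
lid_hinge [(array([315., 246.]), 0.65), (array([173., 313.]), 0.18)]
cassette_face [(array([315., 233.]), 0.56)]
```

View pics/w5.png

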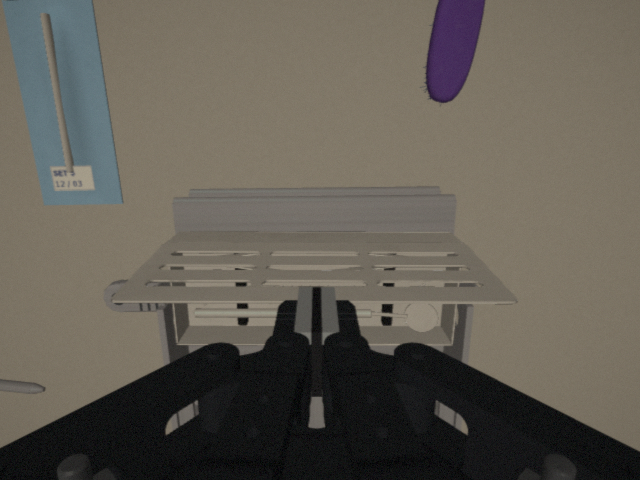

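The fingertip at (316,290) now covers the lid edge (row 300) from the near side, so it is in contact. I'll continue slowly along the arc.

servo_tool(steps=[[[-0.45,0,0.12,0,0,0,0],[-0.45,0,0.12,0,0,0,0],[-0.43,0,0.2,0,0,0,0],[-0.43,0,0.2,0,0,0,0],[-0.37,0,0.27,0,0,0,0],[-0.37,0,0.27,0,0,0,0],[-0.33,0,0.33,0,0,0,0],[-0.33,0,0.33,0,0,0,0]]])

```text
clock: 14.6
position: [0.5303, 0.1165, 0.1284]
tool_rot: [-0.0, 0.119, 0.993, -0.0]
force: [-0.0, 0.3, 0.2]
opening: -0.0003
grip_force: 0.0
```

```bash
python3 r.py; cat > l.py <<'E'
import json
from h import *
Q=json.load(open('Q.json')); c,n=np.cos(Q[2]),np.sin(Q[2])
W=lambda x,y,z:(Q[0]+(c*x-n*y)/1e3,Q[1]+(n*x+c*y)/1e3,z/1e3)
w=snap('wrist'); p=snap('side')
for m,k in((w,'wrist'),(p,'side')):
    for t in ['lid_edge','lid_hinge','cassette']: 
        r=place_of(m,t)
        if r: print(k,t,np.round(r[0]['xy']),round(r[0]['score'],2))
    for t in ['cassette_lid']:
        r=outline_of(m,t)
        if r: print(k,t,r[0]['rect'],round(r[0]['score'],2))
for th in range(0,100,15):
    t=np.radians(th); print(th,*[np.round(proj(m,W(-53+70*np.cos(t),y,71.5+70*np.sin(t)))) for m in (w,p) for y in (-90,90)])
cv2.imwrite('pics/l.png',np.hstack([w['color'][150:450,:500],cv2.resize(p['color'][220:320,200:320],(300,250))[np.r_[0:250,[249]*50]]])[:,:,::-1])
E
python3 l.py
```

```text
t 14.6 rack mm [-22.9   0.  128.4] yawerr 0.001 tilt [-0. -0.] F rack [-0.1  0.3  0.2] open -0.0003 grip 0.0
wrist lid_edge [310. 245.] 0.71
wrist lid_hinge [315. 200.] 0.8
wrist cassette [312. 250.] 0.82
wrist cassette_lid [77.1, 194.9, 476.1, 78.0] 0.64
side lid_edge [263. 267.] 0.83
side lid_hinge [265. 282.] 0.58
side cassette [265. 274.] 0.79
side cassette_lid [229.5, 264.5, 68.2, 18.5] 0.85
0 [161. 319.] [470. 319.] [298. 260.] [233. 258.]
15 [148. 330.] [483. 331.] [298. 257.] [232. 255.]
30 [132. 335.] [498. 335.] [298. 257.] [231. 255.]
45 [115. 329.] [515. 329.] [297. 257.] [230. 256.]
60 [ 97. 311.] [533. 311.] [297. 260.] [229. 258.]
75 [ 81. 279.] [549. 279.] [296. 264.] [228. 262.]
90 [ 70. 235.] [560. 236.] [296. 270.] [227. 268.]
```

View pics/l.png

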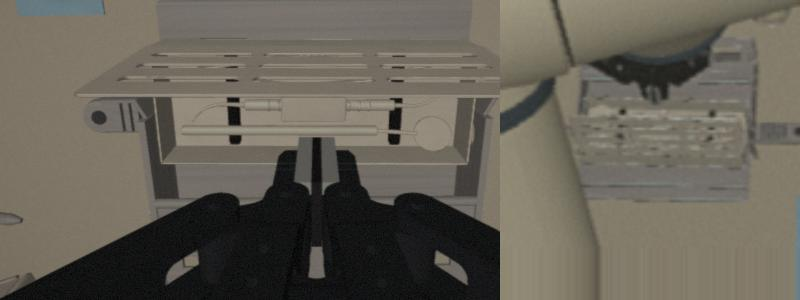

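```bash
python3 - <<'E'
from h import *
s=observe(); r=q2R(s['tool_rot']); out=[]
for k in ['scene','side','wrist']:
    p=snap(k); im=p['color'][:,:,::-1]; print(np.array(p['K']).round(1).tolist())
    u0=np.array(proj(p,s['position'])); x0,y0=(u0-[20,25]).astype(int); h=6
    cr=cv2.resize(im[y0:y0+50,x0:x0+40],None,fx=6,fy=6,interpolation=cv2.INTER_CUBIC)
    if k=='wrist': x0,y0=210,200; cr=cv2.resize(im[200:400,210:370],None,fx=1.5,fy=1.5); h=1.5
    for z,c in ((-.014,(255,0,0)),(0,(0,255,0)),(.022,(0,0,255))):
        for dx in (-.011,.011):
            u=proj(p,s['position']+r@[dx,0,z]); cv2.circle(cr,(int((u[0]-x0)*h),int((u[1]-y0)*h)),3,c,-1)
    out.append(cr)
cv2.imwrite('pics/tip.png',np.hstack(out))
E
```

```text
[[624.7, 0.0, 314.9], [0.0, 624.7, 229.9], [0.0, 0.0, 1.0]]
[[617.7, 0.0, 322.0], [0.0, 617.7, 248.4], [0.0, 0.0, 1.0]]
[[402.9, 0.0, 316.2], [0.0, 402.9, 237.4], [0.0, 0.0, 1.0]]
```

View pics/tip.png

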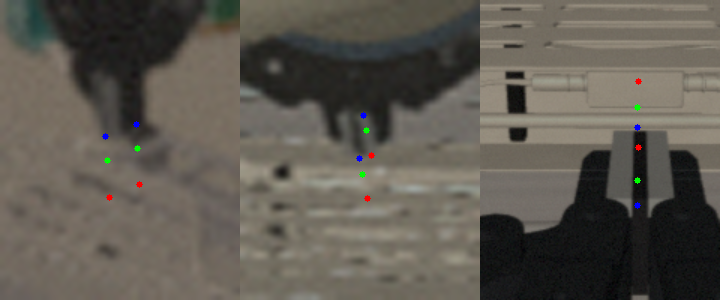

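The three overlays agree that the shut fingertips are about 13 mm *behind* the reported TCP (blue dots), not 22 mm ahead. So my sweeps passed over the lid. I'll redo it 35 mm lower, and confirm the tip by touch.

servo_tool(steps=[[[0,0,-2.5,0,0,0,0],[4.3,0,0,0,0,0,0],[4.3,0,0,0,0,0,0],[0,0,2.0,0,0,0,0],[0,0,2.1,0,0,0,0],[-1.5,0,0,0,0,0,0],[-1.2,0,0,0,0,0,0],[-0.5,0,0,0,0,0,0]]])

```text
clock: 16.25
position: [0.4795, 0.1291, 0.1134]
tool_rot: [0.001, 0.119, 0.993, 0.0]
force: [0.4, -0.6, 0.1]
opening: 0.0001
grip_force: 0.0
```

servo_tool(steps=[[[-0.6,0,0,0,0,0,0],[-0.6,0,0,0,0,0,0],[-0.6,0,0,0,0,0,0],[-0.6,0,0,0,0,0,0],[-0.6,0,0,0,0,0,0],[-0.6,0,0.1,0,0,0,0],[-0.6,0,0.1,0,0,0,0],[-0.6,0,0.2,0,0,0,0]]])

```text
clock: 17.25
position: [0.5248, 0.1179, 0.1086]
tool_rot: [0.0, 0.119, 0.993, 0.0]
force: [-0.9, 0.3, 0.5]
opening: 0.0002
grip_force: 0.5
```

```bash
python3 r.py; python3 l.py
```

```text
t 17.25 rack mm [-2.860e+01  1.000e-01  1.086e+02] yawerr 0.001 tilt [ 0. -0.] F rack [-0.9  0.1  0.5] open 0.0002 grip 0.5
wrist lid_edge [314. 210.] 0.72
wrist lid_hinge [314. 214.] 0.91
wrist cassette [313. 266.] 0.71
wrist cassette_lid [79.5, 214.0, 466.9, 141.0] 0.67
side lid_hinge [263. 283.] 0.74
side cassette [268. 272.] 0.59
side cassette_lid [230.1, 256.2, 67.4, 27.5] 0.92
0 [148. 345.] [482. 346.] [298. 260.] [233. 258.]
15 [133. 361.] [497. 361.] [298. 257.] [232. 255.]
30 [114. 368.] [516. 369.] [298. 257.] [231. 255.]
45 [ 93. 366.] [536. 366.] [297. 257.] [230. 256.]
60 [ 72. 349.] [558. 349.] [297. 260.] [229. 258.]
75 [ 51. 316.] [578. 317.] [296. 264.] [228. 262.]
90 [ 37. 269.] [593. 269.] [296. 270.] [227. 268.]
```

servo_tool(steps=[[[-0.53,0,0.6,0,0,0,0],[-0.53,0,0.6,0,0,0,0],[-0.33,0,0.7,0,0,0,0],[-0.33,0,0.7,0,0,0,0],[-0.11,0,0.65,0,0,0,0],[-0.11,0,0.65,0,0,0,0],[0,0,0.4,0,0,0,0],[0,0,0.3,0,0,0,0]]])

```text
clock: 18.75
position: [0.5431, 0.1134, 0.0624]
tool_rot: [-0.0, 0.119, 0.993, -0.0]
force: [-0.8, -1.2, 1.8]
opening: -0.0
grip_force: 0.3
```

servo_tool(steps=[[[0,0,0.2,0,0,0,0],[0,0,0.1,0,0,0,0],[0,0,0.1,0,0,0,0],[0,0,0,0,0,0,0],[0,0,0,0,0,0,0],[0,0,0,0,0,0,0],[0,0,0,0,0,0,0],[0,0,0,0,0,0,0]]])

```text
clock: 19.75
position: [0.5432, 0.1134, 0.059]
tool_rot: [0.0, 0.119, 0.993, 0.0]
force: [-0.5, -0.4, 5.6]
opening: 0.0
grip_force: 2.9
```

```bash
python3 r.py; python3 l.py | head -8
```

```text
t 19.75 rack mm [-9.6  0.1 59. ] yawerr 0.001 tilt [0. 0.] F rack [-0.4 -0.5  5.6] open 0.0 grip 2.9
wrist lid_hinge [313. 196.] 0.77
wrist cassette [310. 268.] 0.84
side lid_edge [269. 258.] 0.74
side lid_hinge [264. 279.] 0.62
side cassette [268. 277.] 0.82
side cassette_lid [229.8, 260.3, 69.3, 21.9] 0.89
0 [ 94. 369.] [536. 369.] [298. 260.] [233. 258.]
15 [ 66. 393.] [563. 393.] [298. 257.] [232. 255.]
```

Touch at TCP z 59 against the lid top at 72 confirms the tip offset of +13 mm. Press a little more to be sure the lid is shut.

servo_tool(steps=[[[0,0,0.1,0,0,0,0],[0,0,0.1,0,0,0,0],[0,0,0,0,0,0,0],[0,0,0,0,0,0,0],[0,0,0,0,0,0,0],[0,0,0,0,0,0,0],[0,0,0,0,0,0,0],[0,0,0,0,0,0,0]]])

```text
clock: 21.25
position: [0.5433, 0.1135, 0.0586]
tool_rot: [0.001, 0.119, 0.993, 0.0]
force: [-11.0, -0.9, 40.3]
opening: 0.0004
grip_force: 19.9
```

```bash
python3 r.py
```

```text
t 21.25 rack mm [-9.5  0.1 58.6] yawerr 0.001 tilt [0.001 0.   ] F rack [-10.5  -3.5  40.3] open 0.0004 grip 19.9
```

servo_tool(steps=[[[0,0,-1.5,0,0,0,0],[0,0,-1.5,0,0,0,0],[4,0,0,0,0,0,0],[4,0,0,0,0,0,0],[0,0,2.5,0,0,0,0],[0,0,2.5,0,0,0,0],[-1.0,0,0,0,0,0,0],[-0.5,0,0,0,0,0,0]]])

```text
clock: 22.25
position: [0.4815, 0.1287, 0.0376]
tool_rot: [0.001, 0.119, 0.993, 0.0]
force: [0.2, -0.9, 0.1]
opening: 0.0001
grip_force: 0.0
```

servo_tool(steps=[[[-0.5,0,0,0,0,0,0],[-0.5,0,0,0,0,0,0],[-0.7,0,0,0,0,0,0],[-0.7,0,0,0,0,0,0],[-0.7,0,0,0,0,0,0],[-0.7,0,0,0,0,0,0],[-0.7,0,0,0,0,0,0],[-0.5,0,0,0,0,0,0]]])

```text
clock: 23.25
position: [0.5281, 0.1169, 0.0369]
tool_rot: [-0.001, 0.119, 0.993, -0.0]
force: [-6.8, 2.0, 5.1]
opening: -0.0001
grip_force: 3.1
```

```bash
python3 r.py; python3 l.py | head -8
```

```text
t 23.25 rack mm [-25.1  -0.1  36.9] yawerr 0.001 tilt [-0.001 -0.   ] F rack [-7.1  0.4  5.1] open -0.0001 grip 3.1
wrist lid_edge [564. 374.] 0.32
wrist cassette [309. 404.] 0.79
wrist cassette_lid [55.4, 364.4, 516.7, 70.1] 0.88
side lid_edge [266. 266.] 0.67
side lid_hinge [265. 267.] 0.93
side cassette [268. 260.] 0.63
side cassette_lid [229.9, 248.8, 69.3, 22.0] 0.72
0 [ 69. 442.] [562. 442.] [298. 260.] [233. 258.]
```

servo_tool(steps=[[[-0.6,0,0,0,0,0,0],[-0.6,0,0,0,0,0,0],[-0.5,0,0,0,0,0,0],[-0.2,0,0,0,0,0,0],[-0.1,0,0,0,0,0,0],[-0.1,0,0,0,0,0,0],[0,0,0,0,0,0,0],[0,0,0,0,0,0,0]]])

```text
clock: 24.75
position: [0.5486, 0.112, 0.0366]
tool_rot: [-0.0, 0.119, 0.993, -0.0]
force: [-5.4, -0.0, 2.9]
opening: 0.0001
grip_force: 2.6
```

```bash
python3 r.py
```

```text
t 24.75 rack mm [-4.1 -0.1 36.6] yawerr 0.001 tilt [-0.001 -0.   ] F rack [-5.3 -1.3  2.9] open 0.0001 grip 2.6
```

servo_tool(steps=[[[-0.1,0,0,0,0,0,0],[-0.1,0,0,0,0,0,0],[-0.1,0,0,0,0,0,0],[0,0,0,0,0,0,0],[0,0,0,0,0,0,0],[0,0,0,0,0,0,0],[0,0,0,0,0,0,0],[0,0,0,0,0,0,0]]])

```text
clock: 25.75
position: [0.5505, 0.1112, 0.0366]
tool_rot: [-0.001, 0.119, 0.993, -0.0]
force: [-11.7, 0.5, 8.2]
opening: -0.0001
grip_force: 5.3
```

```bash
python3 r.py
```

```text
t 25.75 rack mm [-2.  -0.3 36.6] yawerr 0.001 tilt [-0.003 -0.   ] F rack [-11.5  -2.3   8.2] open -0.0001 grip 5.3
```

servo_tool(steps=[[[-0.1,0,0,0,0,0,0],[-0.1,0,0,0,0,0,0],[0,0,0,0,0,0,0],[0,0,0,0,0,0,0],[0,0,0,0,0,0,0],[0,0,0,0,0,0,0],[0,0,0,0,0,0,0],[0,0,0,0,0,0,0]]])

```text
clock: 26.75
position: [0.551, 0.1108, 0.0364]
tool_rot: [-0.003, 0.119, 0.993, -0.0]
force: [-17.4, 1.8, 13.6]
opening: 0.0
grip_force: 8.9
```

```bash
python3 r.py;  python3 l.py | head -8
```

```text
t 26.75 rack mm [-1.4 -0.6 36.4] yawerr 0.001 tilt [-0.005 -0.   ] F rack [-17.4  -2.4  13.6] open 0.0 grip 8.9
wrist cassette_lid [0.0, 98.1, 632.4, 335.4] 0.66
side lid_edge [268. 238.] 0.74
side lid_hinge [262. 260.] 0.69
side cassette [268. 252.] 0.92
side cassette_lid [230.1, 239.5, 68.6, 23.4] 0.67
0 [ 58. 386.] [576. 387.] [298. 260.] [233. 258.]
15 [ 19. 417.] [614. 418.] [298. 257.] [232. 255.]
30 [-33. 440.] [666. 441.] [298. 257.] [231. 255.]
```

servo_tool(steps=[[[0.8,0,0,0,0,0,0],[2.0,0,0,0,0,0,0],[2,0,-5,0,0,0,0],[0,0,-5,0,0,0,0],[0,-4,-4,0,0,0,0.5],[0,-6,0,0,0,0,0.5],[0,-6,0,0,0,0,0.5],[0,-6,0,0,0,0,0.5]]])

```text
clock: 28.25
position: [0.4552, -0.0935, 0.1771]
tool_rot: [0.001, 0.119, 0.993, -0.0]
force: [0.4, -1.1, 0.0]
opening: 0.0429
grip_force: 0.0
```

```bash
python3 r.py; python3 - <<'E'
from h import *
for k in ['side','scene']:
    p=snap(k)
    for t in ['rod','rod_tip','rod_handle']:
        r=place_of(p,t)
        if r: print(k,t,np.round(r[0]['xy'],1),round(r[0]['score'],2),onz(ray(p,r[0]['xy']),.005).round(4))
E
```

```text
t 28.25 rack mm [ -45.9 -221.8  177.1] yawerr 0.002 tilt [ 0.002 -0.001] F rack [ 0.7 -1.   0. ] open 0.0429 grip 0.0
side rod [423.6 259.5] 0.84 [ 0.5122 -0.3375  0.005 ]
side rod_handle [269.2 251. ] 0.72 [0.6315 0.093  0.005 ]
scene rod [382.9 275.4] 0.67 [ 0.5126 -0.3337  0.005 ]
scene rod_tip [337.1 249.9] 0.78 [ 0.5912 -0.1364  0.005 ]
scene rod_handle [391.6 277.1] 0.74 [ 0.5158 -0.3605  0.005 ]
```

servo_tool(steps=[[[-2.5,-3.4,-1.8,0,0,0,0.5],[-2.5,-3.4,-1.8,0,0,0,0.5],[-2.5,-3.4,-1.8,0,0,0,0.5],[-2.5,-3.4,-1.8,0,0,0,0.5],[0,0,0,0,0,0.136,0.5],[0,0,0,0,0,0,0.5],[0,0,0,0,0,0,0.5],[0,0,0,0,0,0,0.5]]])

```text
clock: 29.65
position: [0.5202, -0.2466, 0.2486]
tool_rot: [-0.0, 0.185, 0.983, 0.0]
force: [0.0, 0.4, -0.3]
opening: 0.0427
grip_force: 0.0
```

```bash
python3 b.py r1 rod,rod_tip,rod_handle
```

```text
29.65 [ 0.5202 -0.2466  0.2486] [[-0.932, 0.364, -0.0], [0.364, 0.932, 0.0], [0.0, 0.0, -1.0]] [ 0.   0.4 -0.3]
[[-0.0, 0.961, 0.276, 0.07], [1.0, 0.0, -0.0, 0.0], [-0.0, 0.276, -0.961, -0.155], [0.0, 0.0, 0.0, 1.0]] 402.89860120940807 [ 0.455 -0.221  0.404]
rod [229.3 225.2] 0.85
rod_tip [440.1 217.8] 0.68
rod_handle [203.5 220.9] 0.79
```

servo_tool(steps=[[[0,-2.0,0,0,0,0,0.5],[0,-2.0,0,0,0,0,0.5],[0,-2.0,0,0,0,0,0.5],[0,-2.0,0,0,0,0,0.5],[0,-2.0,0,0,0,0,0.5],[0,0,0,0,0,0,0.5],[0,0,0,0,0,0,0.5],[0,0,0,0,0,0,0.5]]])

```text
clock: 30.85
position: [0.4838, -0.3399, 0.2487]
tool_rot: [-0.0, 0.186, 0.983, 0.0]
force: [0.4, -0.0, -0.8]
opening: 0.0428
grip_force: 0.0
```

```bash
python3 b.py r2 rod,rod_tip,rod_handle; python3 t.py r1 r2; python3 - <<'E'
import json
from h import *
for t in ['r1','r2']:
    for n,c,v in json.load(open(t+'.json')): print(t,n,onz((np.array(c),np.array(v)),0.0 if n=='rod' else .005).round(4))
# rod axis from mask
p=snap('wrist'); m=outline_of(p,'rod'); 
if m:
    k=m[0]['mask']; ys,xs=np.nonzero(k); P=np.array([onz(ray(p,(x,y)),.005)[:2] for x,y in list(zip(xs,ys))[::7]])
    c=P.mean(0); u,s,v=np.linalg.svd(P-c); d=v[0]*np.sign(v[0][1]); a=(P-c)@d; lat=(P-c)@[-d[1],d[0]]
    print(m[0]['score'],m[0]['rect'],'c',c,'d',d,'yaw',np.arctan2(-d[0],d[1]),'ends',c+a.min()*d,c+a.max()*d,a.max()-a.min(),np.ptp(lat))
    for lo,hi in((0,.06),(.08,.3)):
        s_=(a-a.min()>lo)&(a-a.min()<hi); print(lo,P[s_].mean(0).round(4), np.ptp(lat[s_]).round(4))
E
```

```text
30.85 [ 0.4838 -0.3399  0.2487] [[-0.931, 0.365, 0.0], [0.365, 0.931, 0.0], [0.0, 0.0, -1.0]] [ 0.4 -0.  -0.8]
[[-0.0, 0.961, 0.276, 0.07], [1.0, 0.0, -0.0, 0.0], [-0.0, 0.276, -0.961, -0.155], [0.0, 0.0, 0.0, 1.0]] 402.89860120940807 [ 0.418 -0.314  0.404]
rod [330.  224.9] 0.67
rod_tip [534.7 220. ] 0.81
rod_handle [303.7 225.9] 0.61
rod 2 [ 0.5154 -0.3371  0.0153] 0.0001
rod_tip 2 [ 0.5946 -0.1347 -0.0108] 0.0014
rod_handle 2 [ 0.5046 -0.3609  0.0138] 0.0025
r1 rod [ 0.5179 -0.3418  0.    ]
r1 rod_tip [ 0.5879 -0.1375  0.005 ]
r1 rod_handle [ 0.5034 -0.3628  0.005 ]
r2 rod [ 0.5191 -0.338   0.    ]
r2 rod_tip [ 0.5892 -0.1419  0.005 ]
r2 rod_handle [ 0.509  -0.3631  0.005 ]
0.62 [265.1, 214.5, 269.5, 22.3] c [ 0.53238021 -0.29500901] d [0.35797118 0.93373264] yaw -0.3660941785161488 ends [ 0.49381443 -0.39560404] [ 0.59098726 -0.14213828] 0.27145432316954965 0.02442604496402145
0 [ 0.5044 -0.3679] 0.0244
0.08 [ 0.5571 -0.2307] 0.0092
```

```bash
python3 - <<'E'
from h import *
s=observe(); print(s['joint_positions'].round(3),s['position'].round(4),s['clock']); r=q2R(s['tool_rot'])
print('tool shift cm to grip:',(r.T@(np.array([.505,-.364,s['position'][2]])-s['position'])*100).round(2))
E
```

```text
[-0.714  0.418  1.389  0.     1.335 -1.91 ] [ 0.4837 -0.3402  0.2487] 31.15
tool shift cm to grip: [-2.85 -1.43  0.  ]
```

servo_tool(steps=[[[-2.85,-1.43,0,0,0,0,0.42],[0,0,0,0,0,0.185,0.42],[0,0,0,0,0,0.185,0.42],[0,0,0,0,0,0.185,0.42],[0,0,0,0,0,0.185,0.42],[0,0,0,0,0,0.185,0.42],[0,0,0,0,0,0.185,0.42],[0,0,0,0,0,0.185,0.42]]])

```text
clock: 32.15
position: [0.5049, -0.3641, 0.2487]
tool_rot: [-0.0, 0.743, 0.669, -0.0]
force: [-0.4, 1.3, 0.5]
opening: 0.0357
grip_force: 0.0
```

servo_tool(steps=[[[0,0,3,0,0,0.134,0.42],[0,0,4,0,0,0.134,0.42],[0,0,4,0,0,0,0.42],[0,0,4,0,0,0,0.42],[0,0,3,0,0,0,0.42],[0,0,2,0,0,0,0.42],[0,0,0,0,0,0,0.42],[0,0,0,0,0,0,0.42]]])

```text
clock: 33.15
position: [0.5053, -0.3645, 0.0495]
tool_rot: [0.001, 0.824, 0.566, 0.0]
force: [-0.2, 0.1, -0.1]
opening: 0.0356
grip_force: 0.0
```

```bash
python3 - <<'E'
from h import *
s=observe(); r=q2R(s['tool_rot']); print(s['clock'],s['position'].round(4),r.round(3).tolist(),s['opening'])
p=snap('wrist'); cv2.imwrite('pics/g.png',p['color'][:,:,::-1])
for t in ['rod','rod_handle','rod_tip']:
    q=place_of(p,t)
    if q: print(t,np.round(q[0]['xy']),q[0]['score'],onz(ray(p,q[0]['xy']),0 if t=='rod' else .005).round(4))
print('shift',(r.T@(np.array([.505,-.364,s['position'][2]])-s['position'])*100).round(2))
m=outline_of(p,'rod')
if m:
    k=m[0]['mask']; ys,xs=np.nonzero(k); P=np.array([onz(ray(p,(x,y)),.005) for x,y in list(zip(xs,ys))[::5]]); L=(P-s['position'])@r*1e3
    print(m[0]['score'],m[0]['rect'])
    for a in range(-70,240,20):
        q=L[(L[:,0]>a)&(L[:,0]<a+20)]
        if len(q)>5: print(a+10,'y',q[:,1].min().round(1),q[:,1].max().round(1))
E
```

```text
33.15 [ 0.5053 -0.3645  0.0495] [[0.359, 0.933, 0.001], [0.933, -0.359, -0.001], [-0.0, 0.001, -1.0]] 0.035648183224199624
rod [316. 212.] 0.93 [ 0.5142 -0.3408  0.    ]
rod_handle [320. 262.] 0.56 [ 0.5065 -0.3653  0.005 ]
shift [ 0.04 -0.04 -0.  ]
0.79 [293.9, 2.8, 49.4, 328.3]
-40 y -9.8 9.9
-20 y -11.7 13.0
0 y -11.6 12.5
20 y -11.3 12.8
40 y -4.5 4.5
60 y -3.9 4.9
80 y -4.2 4.8
100 y -5.0 4.6
120 y -4.1 4.9
```

The rod is centred between the fingers (handle ±12 mm, shaft ±4.5 mm, well aligned). Descending.

servo_tool(steps=[[[0,0,2,0,0,0,0.42],[0,0,2,0,0,0,0.42],[0,0,1.4,0,0,0,0.42],[0,0,0.3,0,0,0,0.42],[0,0,0.3,0,0,0,0.42],[0,0,0.1,0,0,0,0.42],[0,0,0,0,0,0,0.42],[0,0,0,0,0,0,0.42]]])

```text
clock: 34.4
position: [0.505, -0.3643, -0.012]
tool_rot: [0.0, 0.824, 0.566, 0.0]
force: [-0.4, 0.7, 0.8]
opening: 0.0357
grip_force: 0.0
```

```bash
python3 r.py
```

```text
t 34.4 rack mm [  66.7 -473.1  -12. ] yawerr -1.698 tilt [ 0. -0.] F rack [-0.6  0.6  0.8] open 0.0357 grip 0.0
```

servo_tool(steps=[[[0,0,0.15,0,0,0,0.42],[0,0,0,0,0,0,0.1],[0,0,0,0,0,0,0],[0,0,0,0,0,0,0],[0,0,0,0,0,0,0],[0,0,-0.5,0,0,0,0],[0,0,-1.0,0,0,0,0],[0,0,-1.0,0,0,0,0]]])

```text
clock: 35.4
position: [0.5049, -0.3643, 0.012]
tool_rot: [0.0, 0.824, 0.566, 0.0]
force: [-0.1, -0.4, -1.3]
opening: 0.0223
grip_force: 58.9
```

```bash
python3 r.py
```

```text
t 35.4 rack mm [  66.6 -473.    12. ] yawerr -1.698 tilt [ 0. -0.] F rack [ 0.  -0.4 -1.3] open 0.0223 grip 58.9
```

servo_tool(steps=[[[0,0,-1.0,0,0,0,0],[0,0,-1.65,0,0,-0.063,0],[0,0,0,0,0,-0.063,0],[2.0,-1.7,0,0,0,0,0],[3.0,-1.7,0,0,0,0,0],[3.0,-1.7,0,0,0,0,0],[2.4,-1.56,0,0,0,0,0],[0,0,0,0,0,0,0]]])

```text
clock: 36.4
position: [0.4641, -0.2455, 0.0382]
tool_rot: [-0.001, 0.787, 0.618, -0.0]
force: [0.4, -0.0, -0.8]
opening: 0.022
grip_force: 59.0
```

```bash
cat > rod.py <<'E'
import json
from h import *
Q=json.load(open('Q.json')); c,n=np.cos(Q[2]),np.sin(Q[2])
def tor(X): d=np.array(X)-[Q[0],Q[1],0]; return np.array([c*d[0]+n*d[1],-n*d[0]+c*d[1],d[2]])*1e3
s=observe(); r=q2R(s['tool_rot']); print(s['clock'],'tcp rack',tor(s['position']).round(1),'yaw',np.arctan2(r[0,0],r[1,0])+Q[2],s['opening'],s['grip_force'])
ps=[snap(k) for k in ['wrist','side','scene']]
for t in ['rod_tip','rod','hole_right','hole_left']:
    rs=[]
    for p,k in zip(ps,'WSC'):
        q=place_of(p,t)
        if q and q[0]['score']>.4: rs.append(ray(p,q[0]['xy'])); print(t,k,np.round(q[0]['xy'],1),round(q[0]['score'],2),'at z57:',tor(onz(rs[-1],.057)).round(1))
    if len(rs)>1: x,e=tri(rs); print(t,'tri',tor(x).round(1),round(e*1e3,1))
m=outline_of(ps[0],'rod')
if m:
    k=m[0]['mask']; ys,xs=np.nonzero(k); P=np.array([tor(onz(ray(ps[0],(x,y)),.057)) for x,y in list(zip(xs,ys))[::5]]); print(m[0]['score'],m[0]['rect'])
    for a in range(-400,120,25):
        q=P[(P[:,1]>a)&(P[:,1]<a+25)]
        if len(q)>5: print(a+12,'x',q[:,0].min().round(1),q[:,0].max().round(1),end=' | ')
cv2.imwrite('pics/rod_w.png',ps[0]['color'][:,:,::-1]); cv2.imwrite('pics/rod_c.png',ps[2]['color'][:,:,::-1]); cv2.imwrite('pics/rod_s.png',ps[1]['color'][:,:,::-1])
E
python3 rod.py
```

```text
36.4 tcp rack [  -1.1 -367.4   38.2] yaw -0.0002580818322467371 0.022037443450706556 58.97034823894501
rod_tip C [293.4 235.9] 0.68 at z57: [   1.2 -129.5   57. ]
rod W [315.3 248.7] 0.91 at z57: [  -1.9 -340.5   57. ]
rod S [391.7 268.6] 0.64 at z57: [   6.  -347.6   57. ]
rod C [340.1 256.5] 0.72 at z57: [  -1.8 -331.9   57. ]
rod tri [  -2.8 -340.9   63.3] 7.5
hole_right C [288.2 230.9] 0.92 at z57: [ 15.3 -90.9  57. ]
hole_left S [233.9 265.4] 0.77 at z57: [ 1.6 88.8 57. ]
hole_left C [247.2 219. ] 0.94 at z57: [-13.9  78.9  57. ]
hole_left tri [ 1.4 91.7 49.8] 4.1
0.83 [281.0, 2.0, 72.1, 406.9]
-388 x -13.7 10.5 | -363 x -13.3 10.5 | -338 x -13.5 10.7 | -313 x -6.0 3.2 | -288 x -5.8 3.4 | -263 x -5.9 3.6 |
```

servo_tool(steps=[[[1.0,0.12,0,0,0,0,0],[1.0,0,0,0,0,0,0],[0.5,0,0,0,0,0,0],[0.3,0,0,0,0,0,0],[0.3,0,0,0,0,0,0],[0.3,0,0,0,0,0,0],[0,0,0,0,0,0,0],[0,0,0,0,0,0,0]]])

```text
clock: 38.2
position: [0.4743, -0.2147, 0.0377]
tool_rot: [0.0, 0.787, 0.617, -0.0]
force: [-0.3, -0.0, -1.4]
opening: 0.0222
grip_force: 59.0
```

```bash
python3 r.py; python3 - <<'E'
import json
from h import *
Q=json.load(open('Q.json')); c,n=np.cos(Q[2]),np.sin(Q[2])
W=lambda x,y,z:(Q[0]+(c*x-n*y)/1e3,Q[1]+(n*x+c*y)/1e3,z/1e3)
o=[]
for k in ['scene','side']:
    p=snap(k); u=np.array(proj(p,W(0,-110,57))); x0,y0=(u-[32,30]).astype(int)
    cr=cv2.resize(p['color'][y0:y0+60,x0:x0+64,::-1],None,fx=6,fy=6,interpolation=cv2.INTER_CUBIC)
    for a in [(0,-96.5,57),(0,96.5,57),(0,-160,57),(0,-220,57)]:
        v=proj(p,W(*a)); cv2.circle(cr,(int((v[0]-x0)*6),int((v[1]-y0)*6)),3,(0,255,0),1)
    o.append(cr)
cv2.imwrite('pics/ins.png',np.hstack(o))
E
```

```text
t 38.2 rack mm [   1.4 -335.    37.7] yawerr -1.572 tilt [ 0. -0.] F rack [-0.3 -0.1 -1.4] open 0.0222 grip 59.0
```

View pics/ins.png

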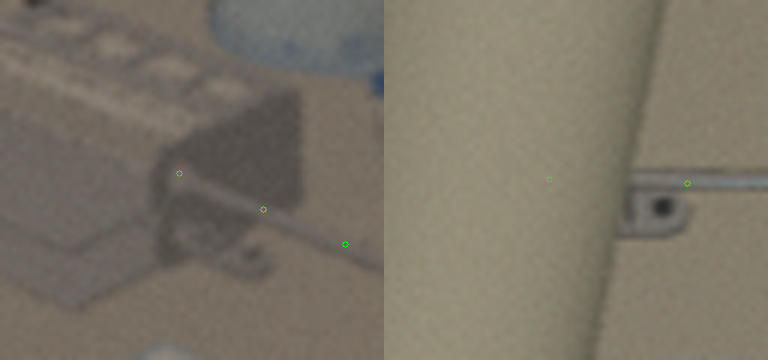

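The scene crop shows the rod lying along the predicted hole line with the tip at the hole near (183,177). There is no contact force yet. I'll advance gently.

servo_tool(steps=[[[0,-0.1,-0.05,0,0,0,0],[0.4,0,0,0,0,0,0],[0.4,0,0,0,0,0,0],[0.4,0,0,0,0,0,0],[0.4,0,0,0,0,0,0],[0.4,0,0,0,0,0,0],[0,0,0,0,0,0,0],[0,0,0,0,0,0,0]]])

```text
clock: 39.3
position: [0.4781, -0.1949, 0.0382]
tool_rot: [0.0, 0.787, 0.617, -0.0]
force: [0.8, 0.2, -1.5]
opening: 0.0221
grip_force: 59.0
```

```bash
python3 r.py
```

```text
t 39.3 rack mm [   0.4 -314.9   38.2] yawerr -1.572 tilt [ 0. -0.] F rack [ 0.7  0.4 -1.5] open 0.0221 grip 59.0
```

servo_tool(steps=[[[1.5,0,0,0,0,0,0],[2.0,0,0,0,0,0,0],[2.0,0,0,0,0,0,0],[2.0,0,0,0,0,0,0],[2.0,0,0,0,0,0,0],[2.0,0,0,0,0,0,0],[2.0,0,0,0,0,0,0],[1.0,0,0,0,0,0,0]]])

```text
clock: 40.3
position: [0.5127, -0.0527, 0.0382]
tool_rot: [-0.0, 0.787, 0.617, -0.0]
force: [-0.6, 0.3, -1.5]
opening: 0.0223
grip_force: 59.0
```

```bash
python3 r.py
```

```text
t 40.3 rack mm [   0.2 -168.5   38.2] yawerr -1.571 tilt [-0.  0.] F rack [-0.6  0.2 -1.5] open 0.0223 grip 59.0
```

servo_tool(steps=[[[0.4,0,0,0,0,0,0],[0.4,0,0,0,0,0,0],[0.4,0,0,0,0,0,0],[0.4,0,0,0,0,0,0],[0.4,0,0,0,0,0,0],[0.4,0,0,0,0,0,0],[0.4,0,0,0,0,0,0],[0,0,0,0,0,0,0]]])

```text
clock: 41.3
position: [0.5194, -0.0266, 0.0382]
tool_rot: [0.0, 0.787, 0.617, 0.0]
force: [1.1, -0.4, -1.3]
opening: 0.022
grip_force: 59.0
```

```bash
python3 r.py
```

```text
t 41.3 rack mm [   0.6 -141.6   38.2] yawerr -1.572 tilt [ 0. -0.] F rack [ 1.2 -0.1 -1.3] open 0.022 grip 59.0
```

servo_tool(steps=[[[0.4,0,0,0,0,0,0],[0.4,0,0,0,0,0,0],[0.3,0,0,0,0,0,0],[0.2,0,0,0,0,0,0],[0.2,0,0,0,0,0,0],[0.1,0,0,0,0,0,0],[0,0,0,0,0,0,0],[0,0,0,0,0,0,0]]])

```text
clock: 42.3
position: [0.5232, -0.0114, 0.0382]
tool_rot: [-0.0, 0.787, 0.617, -0.0]
force: [-0.4, -0.3, -0.5]
opening: 0.0217
grip_force: 59.0
```

```bash
python3 r.py
```

```text
t 42.3 rack mm [   0.6 -125.9   38.2] yawerr -1.572 tilt [-0. -0.] F rack [-0.3 -0.3 -0.5] open 0.0217 grip 59.0
```

servo_tool(steps=[[[0.1,0,0,0,0,0,0],[0.1,0,0,0,0,0,0],[0.1,0,0,0,0,0,0],[0.1,0,0,0,0,0,0],[0,0,0,0,0,0,0],[0,0,0,0,0,0,0],[0,0,0,0,0,0,0],[0,0,0,0,0,0,0]]])

```text
clock: 43.3
position: [0.5241, -0.0075, 0.0382]
tool_rot: [0.0, 0.787, 0.617, -0.0]
force: [-0.7, -1.7, -1.3]
opening: 0.0221
grip_force: 59.0
```

```bash
python3 r.py
```

```text
t 43.3 rack mm [   0.6 -121.9   38.2] yawerr -1.572 tilt [ 0. -0.] F rack [-0.3 -1.8 -1.3] open 0.0221 grip 59.0
```

servo_tool(steps=[[[0.1,0,0,0,0,0,0],[0.1,0,0,0,0,0,0],[0.1,0,0,0,0,0,0],[0,0,0,0,0,0,0],[0,0,0,0,0,0,0],[0,0,0,0,0,0,0],[0,0,0,0,0,0,0],[0,0,0,0,0,0,0]]])

```text
clock: 44.3
position: [0.5243, -0.007, 0.0382]
tool_rot: [0.001, 0.787, 0.617, -0.001]
force: [-5.6, -32.3, 0.2]
opening: 0.0221
grip_force: 59.2
```

```bash
python3 r.py
```

```text
t 44.3 rack mm [   0.6 -121.4   38.2] yawerr -1.571 tilt [-0.001 -0.003] F rack [  2.2 -32.7   0.2] open 0.0221 grip 59.2
```

Shoulder is against the plate (32 N). I'll relieve, lower onto the hole rims, release and lift off.

servo_tool(steps=[[[-0.2,0,0,0,0,0,0],[0,0,0.2,0,0,0,0],[0,0,0.15,0,0,0,0],[0,0,0,0,0,0,0.45],[0,0,0,0,0,0,0.45],[0,0,0,0,0,0,0.45],[0,0,0,0,0,0,0.45],[0,0,-0.5,0,0,0,0.45]]])

```text
clock: 45.3
position: [0.5242, -0.0064, 0.0397]
tool_rot: [-0.0, 0.787, 0.617, -0.0]
force: [0.3, -0.6, 0.4]
opening: 0.0388
grip_force: 0.0
```

servo_tool(steps=[[[0,0,-1,0,0,0,0.45],[0,0,-2,0,0,0,0.45],[0,0,-4,0,0,0,0.45],[0,0,-5,0,0,0,0.45],[-3,0,-5,0,0,0,0.45],[-3,0,0,0,0,0,0.45],[0,0,0,0,0,0,0.45],[0,0,0,0,0,0,0.45]]])

```text
clock: 46.3
position: [0.5099, -0.0645, 0.2099]
tool_rot: [-0.0, 0.787, 0.617, 0.0]
force: [0.1, 0.0, -0.3]
opening: 0.0383
grip_force: 0.0
```

```bash
sed -i 's/for a in range(-400/for a in range(-180/' rod.py; python3 r.py; python3 rod.py; python3 l.py | head -7
```

```text
t 46.3 rack mm [   0.3 -180.6  209.9] yawerr -1.572 tilt [0. 0.] F rack [ 0.1  0.  -0.3] open 0.0383 grip 0.0
46.3 tcp rack [   0.3 -180.6  209.9] yaw 0.0014723313415085093 0.03831670245913855 0.0
rod_tip C [247.2 214.9] 0.54 at z57: [  7.9 104.3  57. ]
rod W [318.5 105.4] 0.9 at z57: [  2.  -98.7  57. ]
rod S [302.3 264.4] 0.79 at z57: [  11.1 -100.5   57. ]
rod C [285.6 235.9] 0.73 at z57: [ -15.5 -110.9   57. ]
rod tri [  4.2 -98.2  51. ] 9.2
hole_right W [315.4  98.4] 0.78 at z57: [ -0.3 -93.8  57. ]
hole_right S [300.3 266.2] 0.72 at z57: [  5.2 -95.3  57. ]
hole_right C [287. 232.] 0.94 at z57: [  7.1 -93.8  57. ]
hole_right tri [  2.2 -95.7  60.1] 3.0
hole_left S [264.1 263. ] 0.73 at z57: [12.   5.8 57. ]
hole_left C [245.4 217.6] 0.79 at z57: [-10.6  92.1  57. ]
hole_left tri [-45.6   8.8 109.9] 27.4
0.83 [299.2, 0.3, 34.9, 188.4]
-168 x -6.9 8.5 | -143 x -10.6 12.2 | -118 x -11.0 12.7 | -93 x -10.9 12.5 | -68 x -3.4 5.2 | -43 x -3.2 5.1 | wrist lid_hinge [317. 138.] 0.27
wrist cassette_lid [333.6, 2.1, 104.6, 92.2] 0.93
side lid_edge [271. 238.] 0.83
side lid_hinge [265. 261.] 0.58
side cassette [270. 257.] 0.58
side cassette_lid [265.2, 256.2, 33.5, 5.5] 0.82
0 [340.  91.] [ 345. -248.] [298. 260.] [233. 258.]
```

```bash
python3 -c "
from cell import *
print(sign_off())"
```

```text
the job is handed in; nothing more can be done
None
```

The job is handed in: the lid is shut, the cassette is pushed home against the back stop, and the rod is through both upper holes with its shoulder at the right plate. The gripper is clear and nothing else on the worktop was touched. The hand-in gave no verdict, so this rests on contact forces and camera measurements, at about 46 s of the 72 s allowed.

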